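# Seat the plug rod and lock its cam lever

### The job

Slide the steel rod through the clamp into the bore of the brass valve block until you feel its nose meet the sprung seat hidden inside, then press on gently until the seat has given way by about 4 mm, without ramming it. Then, with the rod left there, throw the clamp's cam lever right over its dead centre until it lies closed and the rod is locked, without forcing the lever past its stop. Leave the other things on the bench where they are.

Things in the scene. Friction and masses are not known exactly. Their poses are not given: they have to be found in the camera images.
- clamp: aluminium rod clamp fixed to the bench: V-block 80 mm long on a 130 x 110 x 12 mm dark base, bridge 44 (x) x 76 (y) mm, top at 114 mm, lugs to 142 mm. Origin: centre of the underside, on the bench. x: along the rod from its knob to the valve block; y: side to which the lever closes; z: up. Even with the lever open a sprung pad drags on the rod: 8 to 14 N slide it, and it stays where left.
- rod: loose steel rod, 16 mm diameter, 240 mm long, 0.2 to 0.31 kg, lying level in the clamp, axis 70 mm above the bench. Origin: middle of its axis; x: along it to the nose. On its rear end a round black knob, 34 mm diameter, 14 mm thick. It starts 40 to 105 mm short of the seat.
- knob_back (a point): centre of the flat rear face of the rod's knob, on the rod's axis, 70 mm above the bench; push here, along the clamp's x. Nothing stands behind it. It stays at least 65 mm from the lever's plane when the rod is seated.
- rod_nose (a point): centre of the rod's flat nose.
- valve_block: brass block fixed beyond the clamp, in line with the rod: 70 (x) x 60 (y) x 105 (z) mm, small round gauge on top (to 170 mm). Origin: centre of the underside; axes as the clamp's. In its blind bore, out of sight, a sprung seat, 25 to 45 mm behind the mouth, differing from block to block. It pushes back with 2.5 N at first touch, 0.8 N more for each mm; it bottoms at 10 mm; over 14 N ruins it.
- bore_mouth (a point): centre of the mouth of the 26 x 26 mm bore (5 mm free all round the rod), 70 mm above the bench; x points into the bore.
- lever_pivot (a point): axis of the lever, above the middle of the V-block, 130 mm above the bench; the lever turns about the clamp's x.
- lever_tip (a point): middle of the lever's black paddle, 83 mm from the pivot. The lever is a 16 x 8 mm steel bar; the paddle at its end is 26 mm (along the rod) x 12 mm thick x 26 mm long; 96 mm from the pivot to the end. It swings in the clamp's y-z plane.
- lever (a joint): lever angle, rad. 0: open, leaning 35 degrees from upright to the clamp's -y; 0.61: upright; 1.45: dead centre; 1.9: closed against its stop, pointing to the clamp's +y, 16 degrees above level. It resists until dead centre (up to about 5 N pushed at the paddle), then snaps shut by itself if nothing is in its way. It starts at 0 to 0.2.
Mind the look-alikes: they are no part of the job. Of the things like the clamp, leave any that is turquoise; of the rest the larger one is meant.

How it is judged:
By the outcome, as a careful person would: the job done as asked, in the order asked, and still so for the second after the job is handed in, with the robot touching nothing.
It also fails if it takes over 72 s, if anything falls off the work surface, if the arm or the gripper's body presses on something with over 40 N, if the wrist force passes 120 N, or if a joint passes its speed limit or range.

### The arm

A 7-joint arm with a two-finger parallel gripper is mounted at the origin on the work surface. World frame = base frame: x ahead of the robot, y to its left, z up, the work surface at z = 0. Lengths are in m, angles in rad, forces in N, time in s.
With the tool pointing down it reaches from about 0.4 to 0.875 m from the base axis. Payload 19.3 kg.
Tool frame: the origin (TCP) lies on the centre line of the jaws, within the pads' length; the fingertips stand 14 mm ahead of it and the grasp point (between the pads) lies 5 mm behind it; x points along the fingers, y is the direction in which the jaws open and shut, and the axes are right-handed (so a half turn about x gives the same grasp; the last joint's range is limited). The gripper opens to 85 mm and grips with 20 to 120 N. Pads are 22 mm wide; open, the fingers measure 114 mm over their backs; the gripper's body (76 mm by 85 mm) begins 54 mm behind the grasp point. The pads swing forward as they close: fully open they stand 13 mm farther back than shut.
Start: joints at [1.062, 0.521, -0.036, 1.599, 0.021, 1.021, -0.113], TCP at [0.266, -0.566, 0.245] pointing down, gripper open.
Joint ranges: [-2.91, 2.91], [-0.3, 2.13], [-1.5, 1.42], [0.17, 2.43], [-1.26, 4.41], [0.16, 1.93], [-2.52, 2.52]. Speed limits (rad/s): [1.89, 1.89, 2.39, 2.39, 3.01, 3.01, 3.01].

### API

Orientations are given as [roll, pitch, yaw] about the fixed x, y, z axes, in that order (R = Rz(yaw) Ry(pitch) Rx(roll)).
In Python, from workcell import monitor, optics, bot gives the robot as it stands.
- The arm moves only by the tool arm_command, never from a script. Its arguments are lists of equal length, an entry for each row: "delta_pos": the shift along the tool's x, y, z as a fraction of full scale, a list of three; "rotation": the turn, a rotation vector about the tool's x, y, z as a fraction of full scale, a list of three. In form: {"delta_pos": [[dx, dy, dz], ...], "rotation": [[wx, wy, wz], ...]}. A call has 1 to 10 rows; each row shifts and turns the pose as measured when the row begins, along the tool's axes as they then stand; what a row does not reach is not made up. Full scale, the value 1, is 30 mm for a shift and 6 degrees for a turn. A row lasts 1/10 s, in which the tool goes at most 50 mm and 8.59 degrees, less where a joint would pass 70% of its speed; a pose out of reach is approached as far as the arm can. A call with a number of a shift or a turn outside -1 to 1 is refused whole. A call with a gripper value outside its range is refused whole. "gripper" is the closure, from -1 (fully open) to 1 (shut), so that 0 is half open, set as the call begins (left out, the last holds). The fingers move at their own pace and stop on an object; "grip_force" is the grip in N (left out, the last holds). Time passes only in rows, so rows that do not move let the fingers close. It gives the time, the measured TCP pose, the force and the opening at its end, in the units of the state.
- monitor.observe(): the state, without advancing time (a new reading comes with each control period).
- optics.grab_frame(name): name is "scene" or "top"; returns the picture (400x640x3 uint8, red, green, blue); there is no depth.
- optics.camera_params(name): a dict with "fx", "fy", "cx", "cy" (pixels), "dist_coeffs" ([k1, k2, p1, p2, k3] as OpenCV has them; the pictures are not rectified), "origin" and "rotation" of the camera in the world. Camera axes: x right, y down, z forward; pixel columns grow to the right and rows downward; lengths in m; the calibration is good to about 2 mm. A picture is of the moment at which its call begins. camera_params takes no time and is no camera call.
- bot.job_done(): hands the job in, once; it reports no verdict.
The state is a dict: "clock": time; "qpos": joint angles; "qd": joint speeds; "joint_efforts": joint torques, N m; "position": TCP position; "tool_rot": TCP orientation; "force": force on the tool from outside, world axes, zero at the start; "moment": the same for the moment, N m; "grip_width": finger opening in m.
Only numpy, scipy, OpenCV 4.12 (cv2) and the standard library are available. Lean on these libraries where they do the work, as an engineer would, in place of code of your own. Each camera call takes 0.05 s, during which the arm holds its last target. There are 200 camera calls.

## Working session

There is one attempt and no reset: what is moved stays moved. The work goes in short steps, Python scripts to look and compute and a tool call to move; the robot and the scene stay as the last step left them, time stands still between calls to the robot, and variables do not carry over. Pictures are saved under pics/ and viewed, about 8 in all and at most 12, crops included, and the job is handed in when it is done.

Besides the shell and the picture viewer there is one more tool, called after "Emit:" as name(argument=value, ...), one argument or row to a line, values as JSON. arm_command: Moves the arm, as the interface text tells. Its arguments: {"type":"object","properties":{"delta_pos":{"type":"array","items":{"type":"array","items":{"type":"number"}}},"rotation":{"type":"array","items":{"type":"array","items":{"type":"number"}}},"gripper":{"type":"number"},"grip_force":{"type":"number"}},"required":["delta_pos","rotation"]}

```bash
mkdir -p pics; ls
python3 - <<'E'
from workcell import monitor, optics, bot
import cv2
s=monitor.observe(); print({k:s[k] for k in('clock','position','tool_rot','force','grip_width')})
for n in('scene','top'):
    cv2.imwrite(f'pics/{n}0.png',optics.grab_frame(n)[:,:,::-1]); print(n,optics.camera_params(n))
E
```

```text
pics
{'clock': 0.0, 'position': array([ 0.26534551, -0.5655167 ,  0.24472873]), 'tool_rot': array([-1.49348708,  1.56966735,  2.08686115]), 'force': array([-0.4971789 ,  0.11434992, -0.22651289]), 'grip_width': 0.08546743295514483}
scene {'fx': 406.1604273881706, 'fy': 406.1604273881706, 'cx': 320.75831297953516, 'cy': 201.23978592573238, 'dist_coeffs': array([-0.00759947,  0.        ,  0.        ,  0.        ,  0.        ]), 'origin': array([1.09945795, 0.37607871, 1.0428247 ]), 'rotation': array([-2.51933505, -0.00896297,  2.26416526])}
top {'fx': 363.4663089281154, 'fy': 363.4663089281154, 'cx': 323.1710543134402, 'cy': 196.50321643657986, 'dist_coeffs': array([0.01798887, 0.        , 0.        , 0.        , 0.        ]), 'origin': array([ 0.51213808, -0.05270617,  0.92445105]), 'rotation': array([-3.04538228e+00, -2.16652572e-05, -1.57613588e+00])}
```

View pics/scene0.png

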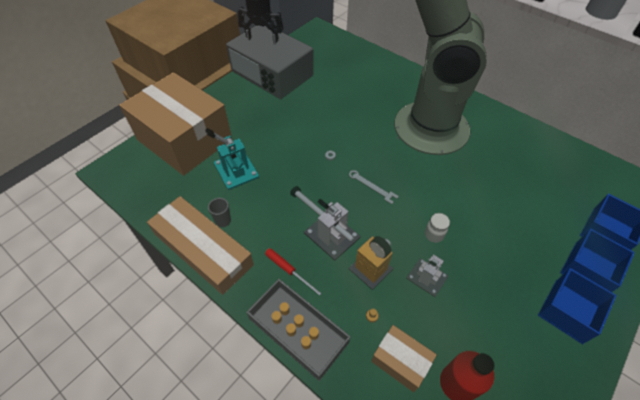

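View pics/top0.png

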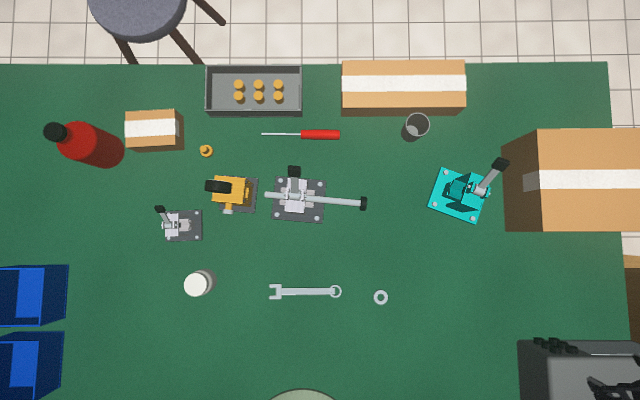

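Candidates for "clamp" in the top view: turquoise one (460,195), excluded. Small grey one (182,225). Large grey one (298,195), with the rod in it and in line with the brass block (235,193). I choose the large grey one and check it in a close crop.

```bash
cat > h.py <<'E'
import cv2, numpy as np
from scipy.spatial.transform import Rotation as R
from workcell import monitor, optics, bot
def ray(n,px):
    c=optics.camera_params(n); K=np.array([[c['fx'],0,c['cx']],[0,c['fy'],c['cy']],[0,0,1]])
    u=cv2.undistortPoints(np.array([[px]],float),K,c['dist_coeffs'])[0,0]
    r=np.asarray(c['rotation']); M=r if r.shape==(3,3) else R.from_euler('xyz',r).as_matrix()
    return c['origin'],M@[u[0],u[1],1]
def plane(n,px,z):
    o,d=ray(n,px); return o+d*(z-o[2])/d[2]
def two(p1,p2):
    o1,d1=ray('scene',p1);o2,d2=ray('top',p2)
    t=np.linalg.lstsq(np.c_[d1,-d2],o2-o1,rcond=None)[0]
    a,b=o1+t[0]*d1,o2+t[1]*d2
    return (a+b)/2,np.linalg.norm(a-b)
def proj(n,p):
    c=optics.camera_params(n); K=np.array([[c['fx'],0,c['cx']],[0,c['fy'],c['cy']],[0,0,1]])
    M=R.from_euler('xyz',c['rotation']).as_matrix()
    q=M.T@(np.asarray(p)-c['origin'])
    return cv2.projectPoints(q.reshape(1,1,3),np.zeros(3),np.zeros(3),K,c['dist_coeffs'])[0].ravel()
E
python3 - <<'E'
from h import *
t=cv2.imread('pics/top0.png')[155:235,190:380]; s=cv2.imread('pics/scene0.png')[170:290,280:410]
t=cv2.resize(t,None,fx=4,fy=4,interpolation=2); s=cv2.resize(s,None,fx=2.2,fy=2.2,interpolation=2)
o=np.zeros((590,770,3),np.uint8); o[:320,:760]=t; o[322:322+s.shape[0],:s.shape[1]]=s; cv2.imwrite('pics/crop0.png',o)
print(plane('top',(366,203),.07),plane('scene',(295,191),.07))
E
```

```text
[ 0.57867512 -0.15403352  0.07      ] [ 0.57786213 -0.14651876  0.07      ]
```

View pics/crop0.png

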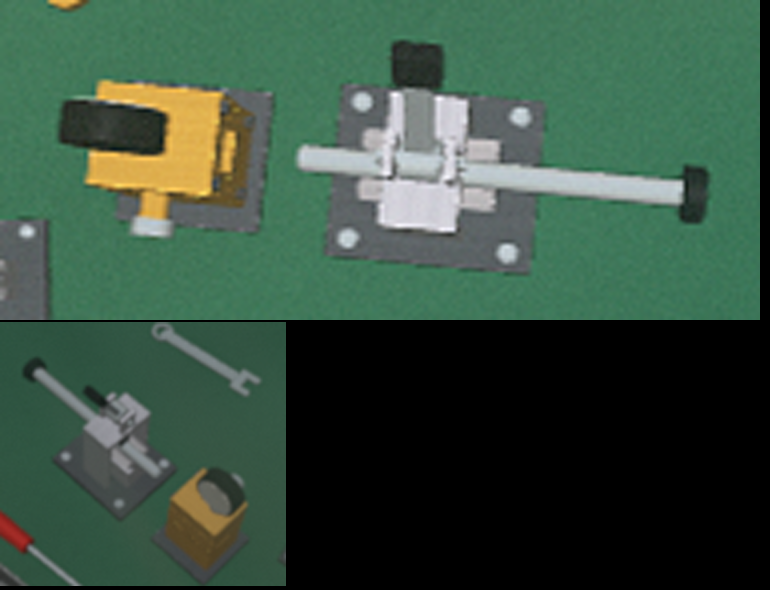

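The crop confirms the large grey clamp. The rod's nose is at top (264.5,194), the knob's rear face at (366.5,203.5), and the paddle at (294,171).

Run:
```python
from h import *
f=lambda x,y:(190+x/4-.4,155+y/4-.4)
P=lambda x,y,z:plane('top',f(x,y),z)
c=[P(*q,.012) for q in((345,84),(546,100),(530,271),(325,256))]
print('base',np.mean(c,0),[np.linalg.norm(c[i]-c[(i+1)%4]).round(4) for i in range(4)])
e=(c[0]-c[1])+(c[3]-c[2]); print('yaw base',np.degrees(np.arctan2(e[1],e[0])))
b=[P(*q,.014) for q in((362,101),(521,117),(507,253),(347,238))]; print('bolts',np.mean(b,0)); e=b[0]-b[1]+b[3]-b[2];print(np.degrees(np.arctan2(e[1],e[0])))
n=P(298,157,.07);k=P(706,195,.07);print('nose,knob',n,k,np.linalg.norm(n-k)); e=n-k;print('yaw rod',np.degrees(np.arctan2(e[1],e[0])))
v=[P(*q,.105) for q in((100,80),(223,92),(211,196),(87,184))];print('valve',np.mean(v,0),[np.linalg.norm(v[i]-v[(i+1)%4]).round(4) for i in range(4)])
print('paddle',P(418,62,.2))
m=two((280+32/2.2,170+(370-322)/2.2),f(695,195));print(m)
s=monitor.observe();print(R.from_euler('xyz',s['tool_rot']).as_matrix().round(3))
```

```text
base [0.59442097 0.00842615 0.012     ] [np.float64(0.1278), np.float64(0.1085), np.float64(0.1288), np.float64(0.1094)]
yaw base 85.3087308926663
bolts [0.59445018 0.00971862 0.014     ]
84.12135096273886
nose,knob [0.60163996 0.08634261 0.07      ] [ 0.57784664 -0.15425524  0.07      ] 0.241771483203683
yaw rod 84.3522422527953
valve [0.6093274  0.16152589 0.105     ] [np.float64(0.0703), np.float64(0.0596), np.float64(0.0703), np.float64(0.0596)]
paddle [0.63584456 0.00522976 0.2       ]
(array([ 0.57826446, -0.14833195,  0.06478543]), np.float64(6.060133458550883e-05))
[[-0.001  0.425 -0.905]
 [ 0.001 -0.905 -0.425]
 [-1.    -0.001  0.   ]]
```

Emit:
arm_command(
  delta_pos=[
    [0,0,0],
    [0,0,0],
    [0,0,0],
    [0,0,0],
    [0,0,0],
    [0,0,0],
    [0,0,0],
    [0,0,0],
    [0,0,0],
    [0,0,0],
  ],
  rotation=[
    [-1,0,0],
    [-1,0,0],
    [-1,0,0],
    [-1,0,0],
    [-1,0,0],
    [-1,0,0],
    [-1,0,0],
    [-1,0,0],
    [-1,0,0],
    [-1,0,0],
  ],
  gripper=1,
  grip_force=20,
)

```text
clock: 1.1
position: [0.2646, -0.5638, 0.2413]
tool_rot: [-2.555, 1.563, 2.113]
force: [0.3, 0.0, 0.1]
grip_width: -0.0001
```

```bash
cat >> h.py <<'E'
Y=np.radians(84.5); U=np.array([np.cos(Y),np.sin(Y),0]); V=np.array([-U[1],U[0],0]); Kz=np.array([0,0,1.])
MT=np.c_[-Kz,-V,-U]   # wanted tool axes
def go(t=None):
    s=monitor.observe(); M=R.from_euler('xyz',s['tool_rot']).as_matrix()
    print('t',s['clock'],'p',s['position'].round(4),'w',s['grip_width'].round(4))
    f=s['force']; print('F u,v,z',(f@U).round(2),(f@V).round(2),f[2].round(2))
    print('rot rows(6deg)',(np.degrees(R.from_matrix(M.T@MT).as_rotvec())/6).round(3))
    if t is not None: print('shift/30mm in tool',(M.T@(np.asarray(t)-s['position'])/.03).round(3),'wanted axes',(MT.T@(np.asarray(t)-s['position'])/.03).round(3))
E
python3 - <<'E'
from h import *
k=np.array([.5778,-.1543,.2]); go(k-.045*U)
E
```

```text
Traceback (most recent call last):
  File "h.py", line 25, in go
    print('t',s['clock'],'p',s['position'].round(4),'w',s['grip_width'].round(4))
                                                        ^^^^^^^^^^^^^^^^^^^^^
AttributeError: 'float' object has no attribute 'round'
```

```bash
sed -i "s/s\['grip_width'\].round(4)/s['grip_width']/" h.py
python3 - <<'E'
from h import *
k=np.array([.5778,-.1543,.2]); go(k-.045*U)
E
```

```text
t 1.1 p [ 0.2646 -0.5638  0.2413] w -6.080074268250248e-05
F u,v,z 0.05 -0.34 0.12
rot rows(6deg) [ 0.494 -0.062  0.043]
shift/30mm in tool [  1.416   9.754 -12.59 ] wanted axes [  1.376   9.083 -13.087]
```

Emit:
arm_command(
  delta_pos=[
    [0,0.7,-0.9],
    [0,0.7,-0.9],
    [0,0.7,-0.9],
    [0,0.7,-0.9],
    [0,0.7,-0.9],
    [0,0.7,-0.9],
    [0,0.7,-0.9],
    [0,0.7,-0.9],
    [0,0.7,-0.9],
    [0,0.7,-0.9],
  ],
  rotation=[
    [0.25,-0.03,0.02],
    [0.25,-0.03,0.02],
    [0,0,0],
    [0,0,0],
    [0,0,0],
    [0,0,0],
    [0,0,0],
    [0,0,0],
    [0,0,0],
    [0,0,0],
  ],
)

```text
clock: 2.1
position: [0.5, -0.3073, 0.2378]
tool_rot: [-1.909, 1.565, 2.7]
force: [-0.2, -0.3, 0.3]
grip_width: -0.0003
```

Run:
```python
from h import *
k=np.array([.5778,-.1543,.2]); go(k-.045*U)
```

```text
t 2.1 p [ 0.5    -0.3073  0.2378] w -0.00031217343113652005
F u,v,z -0.36 0.16 0.29
rot rows(6deg) [-0.066 -0.019  0.053]
shift/30mm in tool [ 1.257  2.073 -3.836] wanted axes [ 1.261  2.092 -3.824]
```

Emit:
arm_command(
  delta_pos=[
    [0.25,0.42,-0.77],
    [0.25,0.42,-0.77],
    [0.25,0.42,-0.77],
    [0.25,0.42,-0.77],
    [0.25,0.42,-0.77],
    [0,0,0],
  ],
  rotation=[
    [0,0,0],
    [0,0,0],
    [0,0,0.05],
    [-0.06,-0.02,0],
    [0,0,0],
    [0,0,0],
  ],
)

```text
clock: 2.7
position: [0.5791, -0.1887, 0.1974]
tool_rot: [-2.583, 1.568, 2.039]
force: [-0.8, -0.6, -1.1]
grip_width: -0.0001
```

Run:
```python
from h import *
k=np.array([.5778,-.1543,.069]); go(k-.045*U)
a=optics.grab_frame('top')[:,:,::-1];b=optics.grab_frame('scene')[:,:,::-1]
cv2.imwrite('pics/t1.png',a);cv2.imwrite('pics/s1.png',b)
o=np.hstack([cv2.resize(a[150:260,250:400],None,fx=2.6,fy=2.6,interpolation=2)[:286,:390],cv2.resize(b[120:230,220:370],None,fx=2.6,fy=2.6,interpolation=2)[:286,:390]])
cv2.imwrite('pics/c1.png',o)
```

```text
t 2.7 p [ 0.5791 -0.1887  0.1974] w -0.0001209740328323002
F u,v,z -0.7 0.7 -1.09
rot rows(6deg) [ 0.053 -0.024  0.015]
shift/30mm in tool [ 4.279 -0.147  0.373] wanted axes [ 4.279 -0.151  0.363]
```

View pics/c1.png

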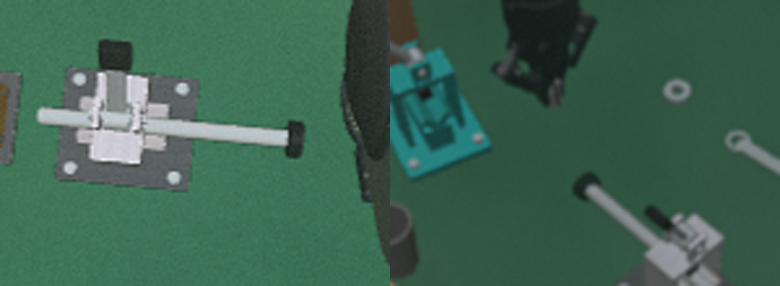

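Run:
```python
from h import *
p=monitor.observe()['position']; print(proj('scene',p-[0,0,.014]), 'seen ~(282.7,159.6)')
print(proj('scene',[.5778,-.1543,.07]),proj('top',[.5778,-.1543,.07]))
go(np.array([.5778,-.1543,.069])-.045*U)
```

```text
[281.21030017 158.14931887] seen ~(282.7,159.6)
[293.08416105 189.65718157] [366.11933056 203.36963458]
t 2.8 p [ 0.5777 -0.1922  0.1981] w 3.9119357234113414e-05
F u,v,z 0.18 -0.32 -0.23
rot rows(6deg) [ 0.021 -0.005  0.015]
shift/30mm in tool [ 4.304 -0.112  0.245] wanted axes [ 4.304 -0.118  0.243]
```

Emit:
arm_command(
  delta_pos=[
    [0.4,-0.1,0.25],
    [0.8,0,0],
    [0.8,0,0],
    [0.8,0,0],
    [0.8,0,0],
    [0.7,0,0],
    [0,0,0],
    [0,0,0],
  ],
  rotation=[
    [0,0,0],
    [0,0,0],
    [0,0,0],
    [0,0,0],
    [0,0,0],
    [0,0,0],
    [0,0,0],
    [0,0,0],
  ],
)

```text
clock: 3.6
position: [0.5667, -0.2131, 0.062]
tool_rot: [-0.588, 1.566, -2.265]
force: [-0.2, -0.6, 0.2]
grip_width: -0.0001
```

Run:
```python
from h import *
go(np.array([.5778,-.1543,.069])-.016*U)
```

```text
t 3.6 p [ 0.5667 -0.2131  0.062 ] w -5.913282809523753e-05
F u,v,z -0.6 0.14 0.21
rot rows(6deg) [-0.104  0.041  0.028]
shift/30mm in tool [-0.241  0.165 -1.453] wanted axes [-0.234  0.182 -1.452]
```

Emit:
arm_command(
  delta_pos=[
    [-0.12,0.09,-0.3],
    [-0.12,0.09,-0.3],
    [0,0,-0.2],
    [0,0,-0.2],
    [0,0,-0.1],
  ],
  rotation=[
    [-0.1,0.04,0.03],
    [0,0,0],
    [0,0,0],
    [0,0,0],
    [0,0,0],
  ],
)

```text
clock: 4.1
position: [0.5774, -0.1792, 0.0736]
tool_rot: [1.459, 1.565, -0.208]
force: [-0.3, -0.0, -0.4]
grip_width: -0.0001
```

Run:
```python
from h import *
go(np.array([.5778,-.1543,.069])-.011*U)
```

```text
t 4.1 p [ 0.5774 -0.1792  0.0736] w -8.539869165751185e-05
F u,v,z -0.05 0.32 -0.38
rot rows(6deg) [-0.005  0.006 -0.054]
shift/30mm in tool [ 0.153 -0.066 -0.461] wanted axes [ 0.154 -0.065 -0.461]
```

Emit:
arm_command(
  delta_pos=[
    [0.1,-0.04,-0.1],
    [0.05,-0.03,-0.1],
    [0,0,-0.1],
    [0,0,-0.1],
    [0,0,-0.1],
  ],
  rotation=[
    [0,0,-0.05],
    [0,0,0],
    [0,0,0],
    [0,0,0],
    [0,0,0],
  ],
)

```text
clock: 4.6
position: [0.5763, -0.1642, 0.0686]
tool_rot: [-0.168, 1.568, -1.836]
force: [-0.4, -18.2, 0.2]
grip_width: -0.0
```

Emit:
arm_command(
  delta_pos=[
    [0,0,-0.1],
    [0,0,-0.1],
    [0,0,-0.1],
  ],
  rotation=[
    [0,0,0],
    [0,0,0],
    [0,0,0],
  ],
)

```text
clock: 4.9
position: [0.5762, -0.164, 0.0688]
tool_rot: [0.002, 1.558, -1.672]
force: [-0.8, -14.9, 0.1]
grip_width: -0.0001
```

Run:
```python
from h import *
go(np.array([.5778,-.1543,.069])-.011*U)
```

```text
t 4.9 p [ 0.5762 -0.164   0.0688] w -6.432723612633028e-05
F u,v,z -14.94 -0.67 0.08
rot rows(6deg) [-0.076  0.122  0.   ]
shift/30mm in tool [-0.006  0.021  0.04 ] wanted axes [-0.006  0.021  0.04 ]
```

Emit:
arm_command(
  delta_pos=[
    [0,0,-0.13],
    [0,0,-0.13],
    [0,0,-0.13],
    [0,0,-0.13],
  ],
  rotation=[
    [-0.07,0.12,0],
    [0,0,0],
    [0,0,0],
    [0,0,0],
  ],
)

```text
clock: 5.3
position: [0.5761, -0.1622, 0.069]
tool_rot: [0.029, 1.556, -1.649]
force: [-1.0, -19.0, -0.1]
grip_width: -0.0003
```

Emit:
arm_command(
  delta_pos=[
    [0,0,-0.15],
    [0,0,-0.15],
    [0,0,-0.15],
    [0,0,-0.15],
  ],
  rotation=[
    [0,0,0],
    [0,0,0],
    [0,0,0],
    [0,0,0],
  ],
)

```text
clock: 5.7
position: [0.5763, -0.1589, 0.0692]
tool_rot: [0.032, 1.54, -1.659]
force: [-0.9, -19.0, 0.2]
grip_width: 0.0002
```

Run:
```python
from h import *
go(np.array([.5778,-.1543,.069])-.011*U)
```

```text
t 5.7 p [ 0.5763 -0.1589  0.0692] w 0.00024817495677118906
F u,v,z -19.01 -0.9 0.17
rot rows(6deg) [-0.231  0.295 -0.006]
shift/30mm in tool [0.013 0.041 0.207] wanted axes [0.006 0.036 0.208]
```

Emit:
arm_command(
  delta_pos=[
    [0,0.04,-0.17],
    [0,0,-0.17],
    [0,0,-0.17],
    [0,0,-0.17],
    [0,0,-0.17],
    [0,0,-0.17],
    [0,0,-0.17],
    [0,0,-0.17],
    [0,0,-0.17],
    [0,0,-0.17],
  ],
  rotation=[
    [-0.2,0.3,0],
    [-0.1,0.1,0],
    [0,0.1,0],
    [0,0.1,0],
    [0,0.1,0],
    [0,0.1,0],
    [0,0.1,0],
    [0,0.1,0],
    [0,0.1,0],
    [0,0.1,0],
  ],
)

```text
clock: 6.7
position: [0.5778, -0.1411, 0.0692]
tool_rot: [-3.126, 1.509, 1.472]
force: [-0.4, -17.4, -3.4]
grip_width: 0.0
```

Run:
```python
from h import *
go(np.array([.5778,-.1543,.069])-.011*U)
```

```text
t 6.7 p [ 0.5778 -0.1411  0.0692] w 3.0275751743289712e-05
F u,v,z -17.33 -1.25 -3.38
rot rows(6deg) [-0.175 -0.591  0.004]
shift/30mm in tool [-0.042  0.055  0.802] wanted axes [0.008 0.041 0.804]
```

Emit:
arm_command(
  delta_pos=[
    [0,0.04,-0.17],
    [0,0,-0.17],
    [0,0,-0.17],
    [0,0,-0.17],
    [0,0,-0.17],
    [0,0,-0.17],
    [0,0,-0.17],
    [0,0,-0.17],
    [0,0,-0.17],
    [0,0,-0.17],
  ],
  rotation=[
    [-0.1,-0.3,0],
    [0,-0.2,0],
    [0,0,0],
    [0,0,0],
    [0,0,0],
    [0,0.04,0],
    [0,0.04,0],
    [0,0.04,0],
    [0,0.04,0],
    [0,0.04,0],
  ],
)

```text
clock: 7.7
position: [0.579, -0.1272, 0.0698]
tool_rot: [-0.295, 1.558, -2.0]
force: [-1.7, -19.3, 1.6]
grip_width: -0.0002
```

Run:
```python
from h import *
go(np.array([.5778,-.1543,.069])-.011*U)
```

```text
t 7.7 p [ 0.579  -0.1272  0.0698] w -0.00021816415054008682
F u,v,z -19.35 -0.11 1.62
rot rows(6deg) [-0.364  0.113  0.037]
shift/30mm in tool [0.042 0.096 1.266] wanted axes [0.028 0.048 1.269]
```

Emit:
arm_command(
  delta_pos=[
    [0,0.04,-0.17],
    [0,0.02,-0.17],
    [0,0,-0.17],
    [0,0,-0.17],
    [0,0,-0.17],
    [0,0,-0.17],
    [0,0,-0.17],
    [0,0,-0.17],
  ],
  rotation=[
    [-0.3,0.1,0.03],
    [-0.1,0.05,0],
    [0,0.05,0],
    [0,0.05,0],
    [0,0.05,0],
    [0,0.05,0],
    [0,0.05,0],
    [0,0.05,0],
  ],
)

```text
clock: 8.5
position: [0.5802, -0.1165, 0.0697]
tool_rot: [-2.216, 1.565, 2.381]
force: [-0.6, -17.2, -0.3]
grip_width: 0.0002
```

Run:
```python
from h import *
go(np.array([.5778,-.1543,.069])-.011*U)
```

```text
t 8.5 p [ 0.5802 -0.1165  0.0697] w 0.00024715073348009314
F u,v,z -17.22 -1.01 -0.32
rot rows(6deg) [-0.184 -0.033  0.043]
shift/30mm in tool [0.018 0.073 1.628] wanted axes [0.024 0.041 1.629]
```

Emit:
arm_command(
  delta_pos=[
    [0,0.03,-0.16],
    [0,0,-0.16],
    [0,0,-0.16],
    [0,0,-0.16],
    [0,0,-0.16],
  ],
  rotation=[
    [-0.2,0,0],
    [0,0.03,0],
    [0,0.03,0],
    [0,0.03,0],
    [0,0.03,0],
  ],
)

```text
clock: 9.0
position: [0.5808, -0.1115, 0.0698]
tool_rot: [-0.949, 1.563, -2.629]
force: [-1.7, -19.2, 0.5]
grip_width: 0.0001
```

Emit:
arm_command(
  delta_pos=[
    [0,0,-0.16],
    [0,0,-0.16],
    [0,0,-0.16],
  ],
  rotation=[
    [0,0.03,0],
    [0,0.03,0],
    [0,0.03,0],
  ],
)

```text
clock: 9.3
position: [0.581, -0.1084, 0.0698]
tool_rot: [-0.75, 1.561, -2.44]
force: [-2.0, -19.8, 1.0]
grip_width: 0.0003
```

Emit:
arm_command(
  delta_pos=[
    [0,0,-0.16],
    [0,0,-0.16],
    [0,0,-0.16],
  ],
  rotation=[
    [0,0.03,0],
    [0,0.03,0],
    [0,0.03,0],
  ],
)

```text
clock: 9.6
position: [0.5813, -0.1054, 0.0698]
tool_rot: [-0.632, 1.558, -2.33]
force: [-0.8, -19.4, 1.5]
grip_width: -0.0003
```

Run:
```python
from h import *
go(np.array([.5778,-.1543,.069])-.011*U)
```

```text
t 9.6 p [ 0.5813 -0.1054  0.0698] w -0.00030959322104184454
F u,v,z -19.42 -1.04 1.47
rot rows(6deg) [-0.305  0.099  0.075]
shift/30mm in tool [0.048 0.105 1.999] wanted axes [0.028 0.041 2.002]
```

Emit:
arm_command(
  delta_pos=[
    [0,0.03,-0.16],
    [0,0,-0.16],
    [0,0,-0.16],
  ],
  rotation=[
    [-0.25,0.05,0.05],
    [-0.05,0.03,0],
    [-0.05,0.03,0],
  ],
)

```text
clock: 9.9
position: [0.5818, -0.103, 0.0698]
tool_rot: [-0.355, 1.558, -2.025]
force: [-1.2, -20.4, 2.7]
grip_width: -0.0001
```

Emit:
arm_command(
  delta_pos=[
    [0,0,-0.16],
    [0,0,-0.16],
    [0,0,-0.16],
  ],
  rotation=[
    [-0.03,0.03,0],
    [-0.03,0.03,0],
    [-0.03,0.03,0],
  ],
)

```text
clock: 10.2
position: [0.582, -0.1003, 0.07]
tool_rot: [-0.316, 1.555, -1.987]
force: [-0.0, -19.6, 0.8]
grip_width: -0.0001
```

Emit:
arm_command(
  delta_pos=[
    [0,0,-0.16],
    [0,0,-0.16],
    [0,0,-0.16],
  ],
  rotation=[
    [-0.03,0.03,0],
    [-0.03,0.03,0],
    [-0.03,0.03,0],
  ],
)

```text
clock: 10.5
position: [0.5824, -0.0974, 0.07]
tool_rot: [-0.291, 1.552, -1.962]
force: [-0.2, -19.8, 1.7]
grip_width: -0.0002
```

Emit:
arm_command(
  delta_pos=[
    [0,0,-0.16],
    [0,0,-0.16],
    [0,0,-0.16],
  ],
  rotation=[
    [-0.05,0.06,0.05],
    [-0.03,0.06,0],
    [-0.03,0.05,0],
  ],
)

```text
clock: 10.8
position: [0.5827, -0.0943, 0.07]
tool_rot: [-0.049, 1.559, -1.717]
force: [-0.1, -19.9, 0.7]
grip_width: 0.0
```

Emit:
arm_command(
  delta_pos=[
    [0,0,-0.16],
    [0,0,-0.16],
    [0,0,-0.16],
  ],
  rotation=[
    [-0.03,0.05,0],
    [-0.03,0.05,0],
    [-0.03,0.05,0],
  ],
)

```text
clock: 11.1
position: [0.583, -0.0911, 0.0699]
tool_rot: [-0.13, 1.563, -1.798]
force: [-0.4, -18.4, 0.5]
grip_width: -0.0003
```

Emit:
arm_command(
  delta_pos=[
    [0,0,-0.16],
    [0,0,-0.16],
    [0,0,-0.16],
  ],
  rotation=[
    [-0.03,0.05,0],
    [-0.03,0.05,0],
    [-0.03,0.05,0],
  ],
)

```text
clock: 11.4
position: [0.5831, -0.0894, 0.0699]
tool_rot: [-0.294, 1.565, -1.963]
force: [-0.6, -23.2, 0.1]
grip_width: 0.0001
```

Run:
```python
from h import *
go(np.array([.5778,-.1543,.069])-.011*U)
```

```text
t 11.4 p [ 0.5831 -0.0894  0.0699] w 0.00012130983010196525
F u,v,z -23.19 -1.59 0.11
rot rows(6deg) [-0.018  0.057  0.017]
shift/30mm in tool [0.045 0.035 2.536] wanted axes [0.03  0.03  2.536]
```

Emit:
arm_command(
  delta_pos=[
    [0,0,-0.16],
    [0,0,-0.16],
  ],
  rotation=[
    [0,0.05,0],
    [0,0.05,0],
  ],
)

```text
clock: 11.6
position: [0.5831, -0.0889, 0.0699]
tool_rot: [-0.44, 1.565, -2.116]
force: [-1.5, -23.8, 1.7]
grip_width: 0.0001
```

Emit:
arm_command(
  delta_pos=[
    [0,0,-0.16],
    [0,0,-0.16],
  ],
  rotation=[
    [0,0.05,0],
    [0,0.05,0],
  ],
)

```text
clock: 11.8
position: [0.5831, -0.0888, 0.0699]
tool_rot: [-0.571, 1.565, -2.255]
force: [-1.4, -25.4, 1.7]
grip_width: -0.0001
```

Emit:
arm_command(
  delta_pos=[
    [0,0,-0.17],
    [0,0,-0.17],
  ],
  rotation=[
    [0,0.05,0],
    [0,0.05,0],
  ],
)

```text
clock: 12.0
position: [0.583, -0.0884, 0.0698]
tool_rot: [-0.684, 1.564, -2.375]
force: [-0.9, -26.1, 2.0]
grip_width: -0.0002
```

Run:
```python
from h import *
go(np.array([.5778,-.1543,.069])-.011*U)
a=optics.grab_frame('top')[:,:,::-1];b=optics.grab_frame('scene')[:,:,::-1]
go()
cv2.imwrite('pics/t2.png',a);cv2.imwrite('pics/s2.png',b)
o=np.hstack([cv2.resize(a[150:260,200:350],None,fx=2.6,fy=2.6,interpolation=2)[:286,:390],cv2.resize(b[150:300,270:420],None,fx=2.6,fy=2.6,interpolation=2)[:286,:390]])
cv2.imwrite('pics/c2.png',o)
```

```text
t 12.0 p [ 0.583  -0.0884  0.0698] w -0.00017475540220428782
F u,v,z -26.07 -1.63 2.05
rot rows(6deg) [-0.238  0.046  0.039]
shift/30mm in tool [0.04  0.102 2.567] wanted axes [0.028 0.038 2.568]
t 12.1 p [ 0.583  -0.0884  0.0699] w 0.00010413775441888416
F u,v,z -25.05 -1.66 2.38
rot rows(6deg) [-0.237  0.047  0.038]
```

View pics/c2.png

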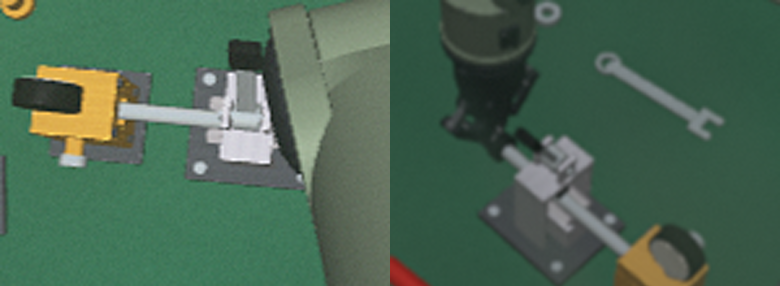

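Emit:
arm_command(
  delta_pos=[
    [0,0,-0.17],
    [0,0,-0.17],
  ],
  rotation=[
    [-0.25,0.05,0.04],
    [-0.1,0.05,0],
  ],
)

```text
clock: 12.3
position: [0.5834, -0.0879, 0.0699]
tool_rot: [0.031, 1.566, -1.631]
force: [0.2, -21.6, 0.1]
grip_width: -0.0002
```

Emit:
arm_command(
  delta_pos=[
    [0,0,-0.18],
    [0,0,-0.18],
  ],
  rotation=[
    [-0.1,0.05,0],
    [-0.1,0.05,0],
  ],
)

```text
clock: 12.5
position: [0.5836, -0.0865, 0.0699]
tool_rot: [0.0, 1.567, -1.648]
force: [0.6, -23.3, 0.0]
grip_width: -0.0003
```

Run:
```python
from h import *
go(np.array([.5778,-.1543,.069])-.011*U)
```

```text
t 12.5 p [ 0.5836 -0.0865  0.0699] w -0.0003481883295761428
F u,v,z -23.14 -2.83 0.03
rot rows(6deg) [ 0.18   0.038 -0.   ]
shift/30mm in tool [ 0.041 -0.027  2.633] wanted axes [0.031 0.023 2.633]
```

Emit:
arm_command(
  delta_pos=[
    [0,0,0.4],
    [0,0,0.5],
    [0,0,0.5],
    [-0.9,0,0.3],
    [-1,0,0],
    [-1,0,0],
    [-1,0,0],
    [-1,0,0],
    [-1,0,0],
    [-1,0,0],
  ],
  rotation=[
    [0,0,0],
    [0,0,0],
    [0.15,0,0],
    [0,0,0],
    [0,0,0],
    [0,0,0],
    [0,0,0],
    [0,0,0],
    [0,0,0],
    [0,0,0],
  ],
)

```text
clock: 13.5
position: [0.5759, -0.147, 0.2805]
tool_rot: [-1.337, 1.562, -3.013]
force: [0.2, -0.2, 0.2]
grip_width: 0.0001
```

Run:
```python
from h import *
C=np.array([.5944,.009,0])
go(C-.085*V+[0,0,.265])
```

```text
t 13.5 p [ 0.5759 -0.147   0.2805] w 0.0001329214237062152
F u,v,z -0.16 -0.18 0.19
rot rows(6deg) [-0.086  0.019  0.08 ]
shift/30mm in tool [ 0.482  2.907 -5.261] wanted axes [ 0.517  2.95  -5.234]
```

Emit:
arm_command(
  delta_pos=[
    [0,0.6,-0.5],
    [0,0.6,-0.6],
    [0,0.6,-0.8],
    [0,0.6,-0.8],
    [0,0.5,-0.8],
    [0,0,-0.8],
    [0,0,-0.8],
    [0,0,0],
  ],
  rotation=[
    [-0.08,0,0.08],
    [0,0,0],
    [0,0,0],
    [0,0,0],
    [0,0,0],
    [0,0,0],
    [0,0,0],
    [0,0,0],
  ],
)

```text
clock: 14.3
position: [0.6828, -0.0072, 0.2855]
tool_rot: [1.427, 1.564, -0.254]
force: [-0.4, 1.0, -0.6]
grip_width: -0.0001
```

Run:
```python
from h import *
C=np.array([.5944,.009,0])
go(C-.085*V+[0,0,.209])
a=optics.grab_frame('top')[:,:,::-1];b=optics.grab_frame('scene')[:,:,::-1]
cv2.imwrite('pics/t3.png',a);cv2.imwrite('pics/s3.png',b)
o=np.hstack([cv2.resize(a[120:240,200:350],None,fx=2.6,fy=2.6,interpolation=2)[:310,:390],cv2.resize(b[150:300,270:420],None,fx=2.6,fy=2.6,interpolation=2)[:310,:390]])
cv2.imwrite('pics/c3.png',o)
```

```text
t 14.3 p [ 0.6828 -0.0072  0.2855] w -0.00012929809470221395
F u,v,z 1.0 0.47 -0.63
rot rows(6deg) [-0.137  0.01  -0.064]
shift/30mm in tool [ 2.547 -0.172 -0.257] wanted axes [ 2.549 -0.152 -0.257]
```

View pics/c3.png

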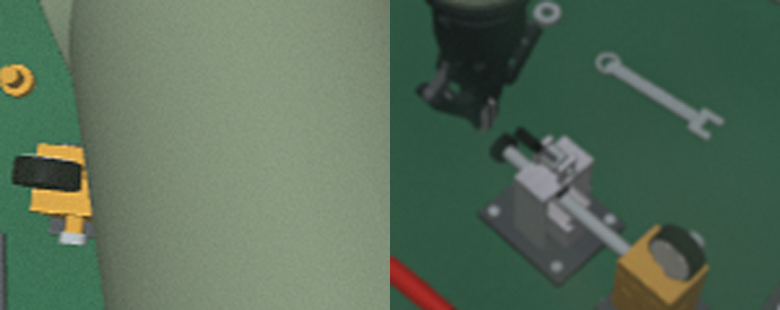

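Emit:
arm_command(
  delta_pos=[
    [0.7,0,-0.15],
    [0.7,0,-0.1],
    [0.7,0,0],
    [0.4,0,0],
    [0,0,0],
  ],
  rotation=[
    [-0.13,0,-0.06],
    [0,0,0],
    [0,0,0],
    [0,0,0],
    [0,0,0],
  ],
)

```text
clock: 14.9
position: [0.6838, -0.0122, 0.2091]
tool_rot: [0.421, 1.565, -1.258]
force: [-0.7, 0.2, 0.4]
grip_width: 0.0001
```

```bash
cat >> h.py <<'E'
C=np.array([.5944,.009,0])
def st():
    go(); d=monitor.observe()['position']-C; print('u,v,z mm',(d@U*1e3).round(1),(d@V*1e3).round(1),(d[2]*1e3).round(1))
E
python3 -c "
from h import *
st()"
```

```text
t 14.9 p [ 0.6838 -0.0122  0.2091] w 8.445481633120443e-05
F u,v,z 0.12 0.67 0.41
rot rows(6deg) [-0.121  0.05  -0.022]
u,v,z mm -12.6 -91.0 209.1
```

Emit:
arm_command(
  delta_pos=[
    [0,-0.1,-0.4],
    [0,-0.2,-0.05],
    [0,-0.1,0],
    [0,-0.1,0],
    [0,-0.1,0],
    [0,-0.1,0],
  ],
  rotation=[
    [-0.1,0.05,0],
    [0,0,0],
    [0,0,0],
    [0,0,0],
    [0,0,0],
    [0,0,0],
  ],
)

```text
clock: 15.5
position: [0.664, 0.0038, 0.2128]
tool_rot: [1.702, 1.564, 0.033]
force: [-0.8, -0.2, 0.7]
grip_width: -0.0001
```

```bash
python3 -c "
from h import *
st()"
```

```text
t 15.5 p [0.664  0.0038 0.2128] w -0.00010462234040994566
F u,v,z -0.23 0.73 0.74
rot rows(6deg) [-0.024 -0.009 -0.065]
u,v,z mm 1.5 -69.8 212.8
```

Emit:
arm_command(
  delta_pos=[
    [0.1,-0.15,0],
    [0,-0.15,0],
    [0,-0.15,0],
    [0,-0.15,0],
    [0,-0.15,0],
  ],
  rotation=[
    [0,0,-0.06],
    [0,0,0],
    [0,0,0],
    [0,0,0],
    [0,0,0],
  ],
)

```text
clock: 16.0
position: [0.6437, 0.0057, 0.212]
tool_rot: [1.797, 1.561, 0.126]
force: [6.6, -0.4, 4.7]
grip_width: -0.0001
```

```bash
python3 -c "
from h import *
st()"
```

```text
t 16.0 p [0.6437 0.0057 0.212 ] w -0.00012697816512434763
F u,v,z 0.26 -6.65 4.7
rot rows(6deg) [-0.034 -0.021 -0.092]
u,v,z mm 1.4 -49.4 212.0
```

Emit:
arm_command(
  delta_pos=[
    [0,-0.2,-0.05],
    [0,-0.2,0],
    [0,-0.2,0],
    [0,-0.2,0],
    [0,-0.2,0],
  ],
  rotation=[
    [0,0,-0.1],
    [0,0,0],
    [0,0,0],
    [0,0,0],
    [0,0,0],
  ],
)

```text
clock: 16.5
position: [0.6167, 0.0095, 0.215]
tool_rot: [1.885, 1.559, 0.213]
force: [4.5, -0.5, 3.4]
grip_width: 0.0001
```

```bash
python3 -c "
from h import *
st()"
```

```text
t 16.5 p [0.6167 0.0095 0.215 ] w 0.00011709134604948176
F u,v,z -0.11 -4.56 3.39
rot rows(6deg) [-0.05  -0.033 -0.103]
u,v,z mm 2.6 -22.1 215.0
```

Emit:
arm_command(
  delta_pos=[
    [0,-0.2,0.06],
    [0,-0.2,0],
    [0,-0.2,0],
    [0,-0.2,0.0],
    [0,-0.2,0],
  ],
  rotation=[
    [0,0,-0.1],
    [0,0,0],
    [0,0,0],
    [0,0,0],
    [0,0,0],
  ],
)

```text
clock: 17.0
position: [0.587, 0.0108, 0.2155]
tool_rot: [2.406, 1.564, 0.734]
force: [6.6, -0.7, -2.5]
grip_width: -0.0003
```

```bash
python3 -c "
from h import *
st()"
```

```text
t 17.0 p [0.587  0.0108 0.2155] w -0.0003093237272754783
F u,v,z -0.01 -6.64 -2.52
rot rows(6deg) [-0.054 -0.05  -0.045]
u,v,z mm 1.0 7.5 215.5
```

Emit:
arm_command(
  delta_pos=[
    [0.06,-0.2,0],
    [0.08,-0.2,0],
    [0.1,-0.2,0],
    [0.12,-0.2,0],
  ],
  rotation=[
    [0,0,0],
    [0,0,0],
    [0,0,0],
    [0,0,0],
  ],
)

```text
clock: 17.4
position: [0.5627, 0.0131, 0.2052]
tool_rot: [2.237, 1.561, 0.564]
force: [1.0, 0.3, 3.1]
grip_width: -0.0001
```

```bash
python3 -c "
from h import *
st()"
```

```text
t 17.4 p [0.5627 0.0131 0.2052] w -0.00012311167370101234
F u,v,z 0.41 -0.97 3.13
rot rows(6deg) [-0.059 -0.055 -0.071]
u,v,z mm 1.1 32.0 205.2
```

Emit:
arm_command(
  delta_pos=[
    [0.13,-0.14,0],
    [0.14,-0.13,0],
    [0.15,-0.12,0],
  ],
  rotation=[
    [0,0,0],
    [0,0,0],
    [0,0,0],
  ],
)

```text
clock: 17.7
position: [0.5493, 0.0144, 0.1912]
tool_rot: [2.305, 1.563, 0.632]
force: [1.9, 0.4, 0.9]
grip_width: 0.0001
```

```bash
python3 -c "
from h import *
st()"
```

```text
t 17.7 p [0.5493 0.0144 0.1912] w 0.00011840253907507634
F u,v,z 0.59 -1.83 0.89
rot rows(6deg) [-0.059 -0.052 -0.058]
u,v,z mm 1.0 45.5 191.2
```

Emit:
arm_command(
  delta_pos=[
    [-0.5,0.2,0],
    [-1,0.2,0],
    [-1,0,0],
    [-1,0,0.5],
    [-0.5,0,1],
    [0,0,1],
    [0,0,1],
    [0,0,1],
    [0,0,1],
    [0,0,1],
  ],
  rotation=[
    [0,0,0],
    [0,0,0],
    [0,0,0],
    [0,0,0],
    [0,0,0],
    [0,0,0],
    [0,0,0],
    [0,0,0],
    [0,0,0],
    [0,0,0],
  ],
)

```text
clock: 18.7
position: [0.5358, -0.1833, 0.3077]
tool_rot: [-2.155, 1.561, 2.464]
force: [0.6, 0.3, 0.2]
grip_width: -0.0001
```

Run:
```python
from h import *
st()
a=optics.grab_frame('top')[:,:,::-1];b=optics.grab_frame('scene')[:,:,::-1]
cv2.imwrite('pics/t4.png',a);cv2.imwrite('pics/s4.png',b)
o=np.hstack([cv2.resize(a[120:240,200:350],None,fx=2.6,fy=2.6,interpolation=2)[:310,:390],cv2.resize(b[150:300,270:420],None,fx=2.6,fy=2.6,interpolation=2)[:310,:390]])
cv2.imwrite('pics/c4.png',o)
for f in (1.9,1.45):
    q=C+V*.083*np.sin(f-.61)+[0,0,.13+.083*np.cos(f-.61)]; print(f,(proj('top',q)-[200,120])*2.6,(proj('scene',q)-[270,150])*2.6+[390,0])
```

```text
t 18.7 p [ 0.5358 -0.1833  0.3077] w -0.0001385345476562019
F u,v,z 0.37 -0.54 0.23
rot rows(6deg) [ 0.024 -0.053  0.08 ]
u,v,z mm -197.0 39.9 307.7
1.9 [234.8602562 287.0349695] [606.01963526 102.31716629]
1.45 [233.41440549 263.89322937] [596.52991919  92.9133686 ]
```

View pics/c4.png

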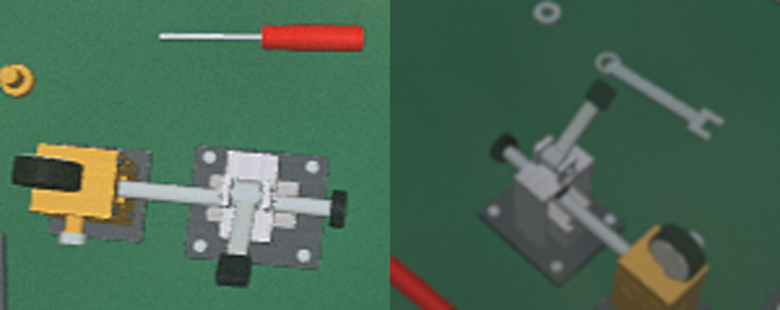

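Emit:
arm_command(
  delta_pos=[
    [0,0,0],
    [0,0,0],
    [0,0,0],
    [0,0,0],
    [0,0,0],
  ],
  rotation=[
    [0,0,0],
    [0,0,0],
    [0,0,0],
    [0,0,0],
    [0,0,0],
  ],
)

```text
clock: 19.3
position: [0.5346, -0.1837, 0.3058]
tool_rot: [-1.994, 1.558, 2.622]
force: [0.3, -0.4, 0.1]
grip_width: -0.0
```

Run:
```python
from h import *
for n,(x,y) in (('top',(290,223)),('scene',(350,186))):
    im=optics.grab_frame(n)[:,:,::-1]; cv2.imwrite(f'pics/{n}5.png',im)
    for tag,g in(('prev',cv2.imread(f'pics/{n[0]}4.png')),('now',im)):
        m=(g.max(2)<60).astype(np.uint8); l,lab,st_,cen=cv2.connectedComponentsWithStats(m)
        k=min(range(1,l),key=lambda i:np.hypot(*(cen[i]-[x,y]))+(1e3 if st_[i][4]<20 else 0)); print(n,tag,cen[k],st_[k])
    for f in (1.3,1.45,1.6,1.75,1.9):
        a=f-.61; e=V*np.sin(a)+Kz*np.cos(a); w=-V*np.cos(a)+Kz*np.sin(a)
        pts=np.array([proj(n,C+[0,0,.13]+e*(.083+i*.013)+w*j*.006+U*k*.013) for i in(-1,1) for j in(-1,1) for k in(-1,1)])
        h=cv2.convexHull(pts.astype(np.float32)); mm=cv2.moments(h); print(f,mm['m10']/mm['m00'],mm['m01']/mm['m00'],h[:,0].min(0),h[:,0].max(0))
```

```text
top prev [289.43884892 223.51079137] [283 218  14  12 139]
top now [289.24637681 223.51449275] [283 218  14  12 138]
1.3 289.7541019154607 217.00194270192088 [282.38467 210.12123] [297.12048 223.85751]
1.45 289.7105239937192 221.5661447549698 [282.3896  214.29758] [296.96054 228.80817]
1.6 289.78895100089784 225.36398680657334 [282.51245 217.90735] [296.93207 232.79652]
1.75 289.98313109100155 228.3222531313413 [282.7877  220.86964] [297.06024 235.7554 ]
1.9 290.2834737133075 230.39919090415142 [283.2011  223.12788] [297.2708  237.65631]
scene prev [350.77272727 185.92424242] [346 181  10  11  66]
scene now [350.70769231 185.95384615] [346 181  10  11  65]
1.3 347.351715186189 185.6132317384915 [340.31357 178.74089] [354.43927 192.55518]
1.45 349.43547794630183 185.7460968663911 [342.3023  178.77837] [356.60654 192.65515]
1.6 351.09724599053175 186.44101052577727 [343.96127 179.38597] [358.25995 193.44485]
1.75 352.34351762633884 187.63066885970395 [345.26025 180.62257] [359.38004 194.67065]
1.9 353.09806615214694 189.34741062011278 [346.17905 182.43843] [359.96085 196.29448]
```

Emit:
arm_command(
  delta_pos=[
    [0,0,-0.8],
    [0,0,-0.8],
    [0,0,-0.8],
    [0,0,-0.8],
    [0,0,-0.8],
    [0,0,-0.8],
    [0,0,-0.8],
    [0,0,-0.8],
    [0,0,-0.2],
    [0,0,0],
  ],
  rotation=[
    [0,0,0],
    [0,0,0],
    [0,0,0],
    [0,0,0],
    [0,0,0],
    [0,0,0],
    [0,0,0],
    [0,0,0],
    [0,0,0],
    [0,0,0],
  ],
)

```text
clock: 20.4
position: [0.5544, 0.021, 0.3073]
tool_rot: [-2.015, 1.559, 2.601]
force: [0.2, -0.9, 0.2]
grip_width: 0.0
```

```bash
python3 -c "
from h import *
st()"
```

```text
t 20.4 p [0.5544 0.021  0.3073] w 1.2836919043354671e-05
F u,v,z -0.88 -0.3 0.23
rot rows(6deg) [-0.01  -0.048  0.101]
u,v,z mm 8.1 41.0 307.3
```

Emit:
arm_command(
  delta_pos=[
    [0.8,0,0.15],
    [0.8,0,0.12],
    [0.8,0,0],
    [0.5,0,0],
    [0.3,0,0],
    [0,0,0],
  ],
  rotation=[
    [0,0,0.1],
    [0,0,0],
    [0,0,0],
    [0,0,0],
    [0,0,0],
    [0,0,0],
  ],
)

```text
clock: 21.0
position: [0.5538, 0.0074, 0.2087]
tool_rot: [2.44, 1.567, 0.767]
force: [-0.1, 0.2, 1.1]
grip_width: 0.0002
```

```bash
python3 -c "
from h import *
st()"
```

```text
t 21.0 p [0.5538 0.0074 0.2087] w 0.00021726935468088394
F u,v,z 0.14 0.1 1.11
rot rows(6deg) [-0.057 -0.029 -0.025]
u,v,z mm -5.5 40.2 208.7
```

Push along the arc, a few mm at a time, watching the force.

Emit:
arm_command(
  delta_pos=[
    [0.15,-0.08,-0.15],
    [0.15,-0.05,0],
    [0.15,0,0],
  ],
  rotation=[
    [0,0,0],
    [0,0,0],
    [0,0,0],
  ],
)

```text
clock: 21.3
position: [0.5512, 0.0121, 0.1964]
tool_rot: [2.108, 1.564, 0.434]
force: [-0.3, -0.0, 0.2]
grip_width: -0.0003
```

Emit:
arm_command(
  delta_pos=[
    [0.15,-0.08,0],
    [0.15,-0.08,0],
  ],
  rotation=[
    [0,0,0],
    [0,0,0],
  ],
)

```text
clock: 21.5
position: [0.5466, 0.0128, 0.1871]
tool_rot: [2.038, 1.563, 0.365]
force: [0.2, -0.5, 0.4]
grip_width: -0.0002
```

```bash
python3 -c "
from h import *
st()"
```

```text
t 21.5 p [0.5466 0.0128 0.1871] w -0.0001725012412778732
F u,v,z -0.51 -0.21 0.36
rot rows(6deg) [-0.065 -0.032 -0.064]
u,v,z mm -0.9 48.0 187.1
```

Emit:
arm_command(
  delta_pos=[
    [0.15,-0.06,0],
    [0.15,-0.06,0],
  ],
  rotation=[
    [0,0,0],
    [0,0,0],
  ],
)

```text
clock: 21.7
position: [0.5426, 0.0132, 0.1774]
tool_rot: [2.029, 1.563, 0.355]
force: [0.3, -0.2, -1.0]
grip_width: -0.0002
```

Run:
```python
from h import *
st()
b=optics.grab_frame('scene')[:,:,::-1]; cv2.imwrite('pics/s6.png',b)
cv2.imwrite('pics/c6.png',cv2.resize(b[120:250,290:430],None,fx=4,fy=4,interpolation=2))
```

```text
t 21.7 p [0.5426 0.0132 0.1774] w -0.00021996864139343125
F u,v,z -0.15 -0.34 -0.98
rot rows(6deg) [-0.064 -0.032 -0.064]
u,v,z mm -0.8 51.9 177.4
```

View pics/c6.png

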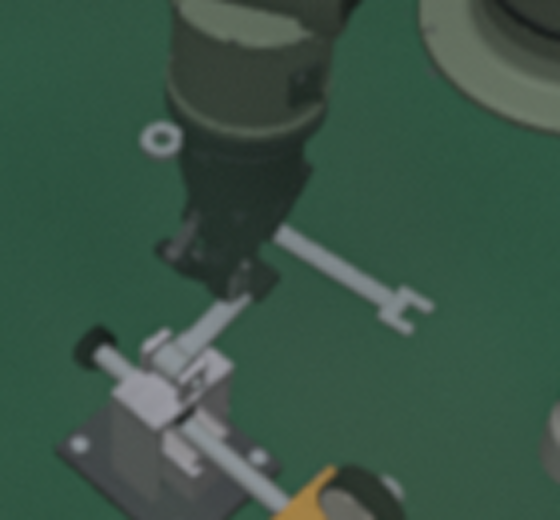

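Emit:
arm_command(
  delta_pos=[
    [-0.5,0.2,0],
    [-1,0.2,0],
    [-1,0,0],
    [-1,0,0.5],
    [-0.5,0,1],
    [0,0,1],
    [0,0,1],
    [0,0,1],
    [0,0,1],
    [0,0,1],
  ],
  rotation=[
    [0,0,0],
    [0,0,0],
    [0,0,0],
    [0,0,0],
    [0,0,0],
    [0,0,0],
    [0,0,0],
    [0,0,0],
    [0,0,0],
    [0,0,0],
  ],
)

```text
clock: 22.75
position: [0.5335, -0.1846, 0.3005]
tool_rot: [2.195, 1.564, 0.53]
force: [1.3, 0.2, -0.1]
grip_width: 0.0004
```

Run:
```python
from h import *
st()
a=optics.grab_frame('top')[:,:,::-1];b=optics.grab_frame('scene')[:,:,::-1]
for n,g,(x,y) in (('top',a,(290,228)),('scene',b,(352,188))):
    m=(g.max(2)<60).astype(np.uint8); l,lab,s_,cen=cv2.connectedComponentsWithStats(m)
    k=min(range(1,l),key=lambda i:np.hypot(*(cen[i]-[x,y]))+(1e3 if s_[i][4]<20 else 0)); print(n,cen[k],s_[k])
o=np.hstack([cv2.resize(a[120:240,200:350],None,fx=2.6,fy=2.6,interpolation=2)[:310,:390],cv2.resize(b[150:300,270:420],None,fx=2.6,fy=2.6,interpolation=2)[:310,:390]])
cv2.imwrite('pics/c7.png',o)
```

```text
t 22.75 p [ 0.5335 -0.1846  0.3005] w 0.00036245273308270997
F u,v,z 0.29 -1.28 -0.1
rot rows(6deg) [ 0.019 -0.037 -0.052]
u,v,z mm -198.6 42.1 300.5
top [289.85611511 230.53956835] [284 225  13  13 139]
scene [353.88888889 189.16666667] [349 185  10  10  54]
```

View pics/c7.png

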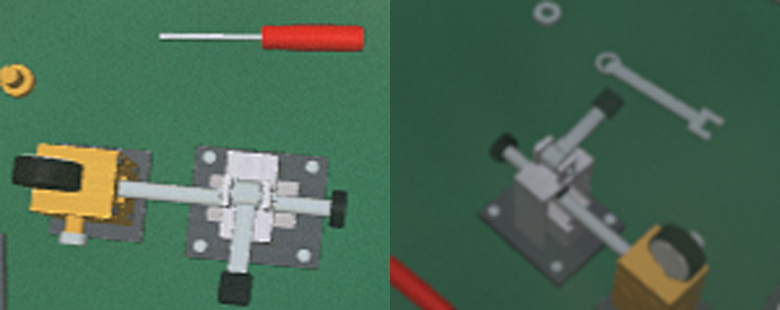

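The paddle is at top (289.9,230.5) and scene (353.9,189.2). Prediction for 1.9 rad is (290.3,230.4) and (353.1,189.3), so the lever is closed. The knob and rod have not moved, and the arm is clear.

```bash
python3 -c "
from h import *
print(bot.job_done())"
```

```text
the job is handed in; nothing more can be done
None
```

The rod is pressed into the sprung seat by about 4 mm and the clamp lever lies closed. I handed the job in at about 23 s, with the arm clear of everything. The 4 mm is an estimate.

**Rod:** I pushed it about 77 mm with closed fingers behind the knob. At about 73 mm the motion slowed and the push rose from 19 N to 23 N, which I took as the seat. I pressed on until the tool had gone another 4–4.5 mm.

**Check that disagreed:** The force readings give anything from about 1.6 to 5 mm of give, because the drag on the rod varied (yaw of the fingers probably adds to this). The drag was also higher than stated, 17–19 N against 8–14 N. The peak push was about 26 N, so the seat saw roughly 7 N, well under its 14 N limit.

**Lever:** The first push left it stopped near dead centre, at about 1.5 rad. A second light push took it over.

**Last checks:** The paddle lies within 1 pixel of where it should be at 1.9 rad (closed) in both cameras. The knob and rod had not visibly moved while the lever was closed, and I saw nothing else displaced in the parts of the bench I viewed.

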